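# Try a chromed foot on the test pin, then hold it hole-up for racking

## Task

In the plating shop a square chromed furniture foot lies on its side on the sheet; one of its two ends has a blind hole, the other is solid. Find the hole by feel: lower the foot hole-down over the upright brass test pin until its end sits on the red base, then take it off, turn it over and hold it steady and upright with the hole facing straight up, at least 15 cm above the bench. Finish while still holding it there in the gripper, and leave the carton, the yellow tub and the copper ring where they are.

Things in the scene. Friction and masses are not known exactly. Their poses are not given: they have to be found in the camera images.
- foot: Loose chromed square block, 70 mm long, 40 x 40 mm section, 0.15 to 0.3 kg, lying on a long side; thin dark line across both side faces near the solid end. Origin at the middle of the block. x runs along its length to the hole end, which may start facing any way but straight at the robot. Blind hole in the middle of the +x end face: 18 mm diameter, 30 mm deep. z is up at the start.
- foot_mouth (a point): Centre of the mouth of the blind hole, in the +x end face of the foot, 35 mm from its middle; axes as foot.
- pin_stand: Fixed test pin: red round base 70 mm in diameter and 8 mm high with an upright brass pin in its middle, 12 mm in diameter, standing 26 mm above the base, tip chamfered. Origin at the centre of the underside, on the bench; z up, along the pin.
- pin_tip (a point): Tip of the brass pin, 34 mm above the bench.
- carton: Bystander: brown moulded-pulp carton 180 x 180 mm, 54 mm high, with small chromed pieces standing in it. Origin at the centre of its underside. Loose.
- tub: Bystander: yellow plastic tub 170 x 200 mm, 85 mm high, with wire hooks in it. Origin at the centre of its underside. Loose.
- copper_ring: Bystander: flat copper ring lying on the bench, outer diameter 120 mm, 14 mm high. Origin at the centre of its underside. Loose.
There are look-alikes about, which are no part of the job. There is more than one size of the foot; the job needs the smaller. Of the things that look like the pin_stand, take the one that is farthest to the robot's right at the start.

How it is judged:
By the outcome, as a careful person would: the job done as asked, in the order asked, and still so for the second after the job is handed in, while the arm keeps its last pose, push and grip.
It also fails if it takes over 67 s, if anything falls off the work surface, if the arm or the gripper's body presses on something with over 40 N, if the wrist force passes 120 N, or if a joint passes its speed limit or range.

## Robot

A 7-joint arm with a two-finger parallel gripper is mounted at the origin on the work surface. World frame = base frame: x ahead of the robot, y to its left, z up, the work surface at z = 0. Lengths are in m, angles in rad, forces in N, time in s.
With the tool pointing down it reaches from about 0.425 to 0.875 m from the base axis. Payload 4.7 kg.
Tool frame: the origin (TCP) lies at the very end of the fingers, on their centre line; the grasp point (between the pads) lies 19 mm behind it; z points along the fingers, y is the line along which they close (so a half turn about z gives the same grasp; the last joint's range is limited). The gripper opens to 87 mm and grips with 3 to 60 N. Pads are 19 mm wide; open, the fingers measure 117 mm over their backs; the gripper's body (75 mm by 190 mm) begins 51 mm behind the grasp point.
Start: joints at [-1.277, 0.321, -0.07, 1.45, 0.023, 1.371, -0.057], TCP at [0.18, 0.625, 0.223] pointing down, gripper open.
Joint ranges: [-2.86, 2.86], [-0.3, 2.09], [-1.38, 1.24], [0.06, 2.45], [-1.56, 4.7], [0.09, 2.05], [-2.69, 2.69]. Speed limits (rad/s): [2.57, 2.57, 3.14, 3.14, 3.14, 3.14, 3.14].

## Interface

Orientations are given as a rotation vector (axis times angle).
In Python, from bench import get_state, get_image, get_calibration, close_job gives the robot as it stands.
- The arm moves only by the shell command python3 -m crank 'ROWS' [FORCE]. ROWS is JSON, a list of rows, each a list of 5 numbers: the opening, from 0 (shut) to 1 (fully open), then the shift along the world's x, y, z in units of 0.2 m (1.0 is 0.2 m), then the turn about the world's z in units of 2 pi rad (1.0 is 2 pi rad). A call has 1 to 5 rows; each row is the pose to reach, as a shift and turn from the pose commanded when the call began, turning the shorter way round; what a row does not reach only later rows make up. A row lasts 1/8 s, in which the tool goes at most 62.5 mm and 10.7 degrees, less where a joint would pass 70% of its speed; a pose out of reach is approached as far as the arm can. A call with a number of a shift or a turn outside -1 to 1 is refused whole. A call with a gripper value outside its range is refused whole. The fingers move at their own pace and stop on an object; FORCE is the grip in N (left out, the last holds). Time passes only in rows, so rows that repeat a pose let the fingers close. It gives the time, the measured TCP pose, the force, the opening and the grip force at its end, in the units of the state.
- get_state(): the state, without advancing time (a new reading comes with each control period).
- get_image(name): name is "side" or "top" or "wrist"; returns the picture (480x640x3 uint8, red, green, blue); there is no depth.
- get_calibration(name): a dict with "fovy" (degrees; the focal length in pixels is half the picture's height over the tangent of half this angle, whatever the lens; pixels are square), "cx", "cy" (the principal point, pixels), "R" (3x3) and "t" (3): a world point X has camera coordinates R X + t. Camera axes: x right, y down, z forward; pixel columns grow to the right and rows downward; lengths in m; the calibration is good to about 2 mm. A picture is of the moment at which its call begins: read the wrist's pose just before it. get_calibration takes no time and is no camera call; for the wrist camera it gives the pose at the moment of the call.
- close_job(): hands the job in; it is judged then, once.
The state is a dict: "time": time; "joint_positions": joint angles; "qd": joint speeds; "joint_torque": joint torques, N m; "position": TCP position; "tool_rot": TCP orientation; "ft_force": force on the tool from outside, world axes, zero at the start; "torque": the same for the moment, N m; "grip_width": opening from 0.0 (shut) to 1.0 (fully open); "grip_force": force on a finger pad.
Only numpy, scipy, OpenCV 4.12 (cv2) and the standard library are available. Lean on these libraries where they do the work, as an engineer would, in place of code of your own. Each camera call takes 0.05 s, during which the arm holds its last target. There are 200 camera calls.

## Working session

There is one attempt and no reset: what is moved stays moved. The work goes in short steps, Python scripts to look and compute and a shell command to move; the robot and the scene stay as the last step left them, time stands still between calls to the robot, and variables do not carry over. Pictures are saved under pics/ and viewed, at most 10 in all, crops included, and the job is handed in when it is done.

```bash
ls; mkdir -p pics; cat > h.py <<'E'
import numpy as np, cv2
from bench import *
def K(c): 
    f=240/np.tan(np.radians(c["fovy"])/2); return np.array([[f,0,c["cx"]],[0,f,c["cy"]],[0,0,1]])
def ray(name,u,v,z,c=None):
    c=c or get_calibration(name); R=np.array(c["R"]);t=np.array(c["t"])
    d=R.T@np.linalg.inv(K(c))@[u,v,1]; o=-R.T@t
    return o+d*(z-o[2])/d[2]
def proj(name,X,c=None):
    c=c or get_calibration(name); p=K(c)@(np.array(c["R"])@X+np.array(c["t"])); return p[:2]/p[2]
def snap(name,fn):
    im=get_image(name)[:,:,::-1].copy(); cv2.imwrite("pics/"+fn,im); return im
E
python3 - <<'E'
from h import *
for n in("top","side"):
    snap(n,n+"0.png"); c=get_calibration(n); print(n,c["fovy"],np.round(c["R"],2).tolist(),np.round(c["t"],3), c.keys())
print(get_state())
E
```

```text
pics
top 57.03244723744773 [[0.0, -1.0, -0.01], [-0.99, 0.0, -0.15], [0.15, 0.01, -0.99]] [-0.007  0.56   1.137] dict_keys(['fovy', 'cx', 'cy', 'R', 't'])
side 44.47118006275824 [[0.9, -0.44, 0.01], [-0.28, -0.59, -0.76], [0.35, 0.68, -0.65]] [-0.514  0.216  1.273] dict_keys(['fovy', 'cx', 'cy', 'R', 't'])
{'time': 0.1, 'joint_positions': array([-1.27689622,  0.3217381 , -0.07007271,  1.45154968,  0.02260979,
        1.37078476, -0.05688422]), 'qd': array([-0.00119285, -0.00069885, -0.00056023, -0.00286852, -0.00101154,
        0.00048624, -0.00054015]), 'joint_torque': array([-1.19648107e-04, -4.92570305e+01, -4.05571070e-01, -3.13404608e+01,
       -6.39715721e-02,  3.94036411e-02,  6.84637507e-05]), 'position': array([0.17942835, 0.62423603, 0.22157945]), 'tool_rot': array([-4.38005242e-01, -3.11077587e+00,  2.65190261e-03]), 'ft_force': array([-0.53035809, -0.25010004, -0.1485648 ]), 'torque': array([-0.01769526, -0.04146584,  0.01522585]), 'grip_force': 0.0, 'grip_width': 0.9986631054117538}
```

View pics/top0.png

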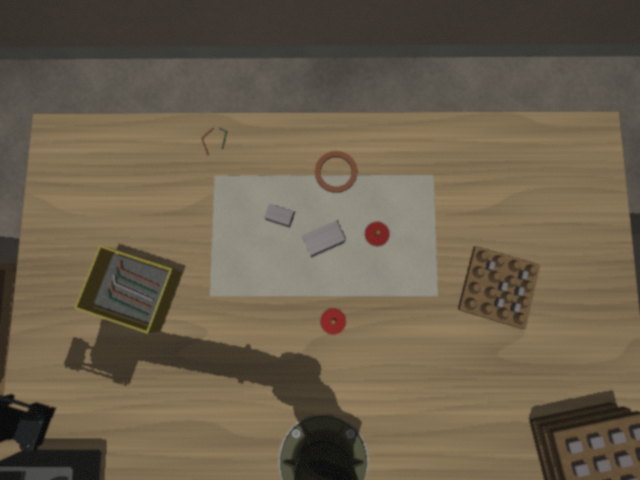

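View pics/side0.png

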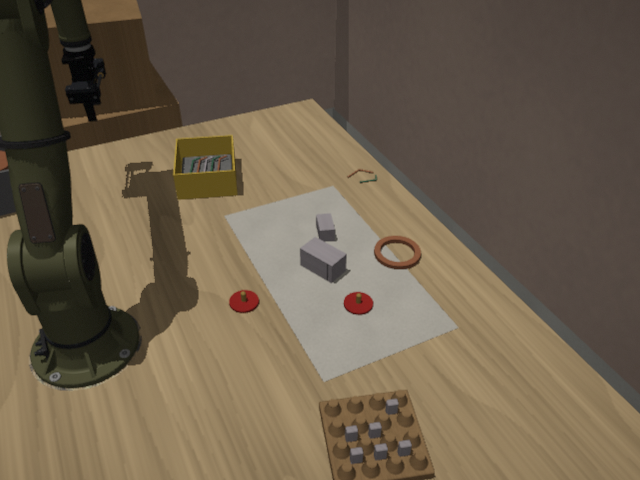

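The top view shows the small foot at about (280,215), the larger look-alike at (324,238), the right-hand pin stand at (377,233), the ring at (336,171), and the other stand at (333,321). In the side view the foot is at (326,227) and the pin stand at (358,302).

```bash
python3 - <<'E'
from h import *
im=cv2.imread("pics/top0.png"); s=cv2.imread("pics/side0.png")
a=cv2.resize(im[190:270,250:410],None,fx=5,fy=5,interpolation=cv2.INTER_CUBIC)[:300,:]
a=cv2.resize(im[195:255,255:335],None,fx=5,fy=5,interpolation=cv2.INTER_CUBIC)
b=cv2.resize(s[200:260,290:370],None,fx=5,fy=5,interpolation=cv2.INTER_CUBIC)
cv2.imwrite("pics/c1.png",np.hstack([a,b]))
for n,u,v,z in (("foot",280,214,.04),("big",324,237,.05),("pinbase",377,233,.008),("ring",336,171,.01)): print(n,ray("top",u,v,z).round(3))
print(ray("side",358,303,.008).round(3))
print({n:get_calibration(n) for n in ["wrist"]})
E
```

```text
foot [0.639 0.116 0.04 ]
big [ 0.574 -0.003  0.05 ]
pinbase [ 0.592 -0.148  0.008]
ring [ 0.769 -0.036  0.01 ]
[ 0.592 -0.152  0.008]
{'wrist': {'fovy': 60.30793791730339, 'cx': 316.56551197775497, 'cy': 238.93689215354496, 'R': array([[ 0.27771992,  0.96066064, -0.00166654],
       [ 0.92828815, -0.2679139 ,  0.25788226],
       [ 0.24729085, -0.07316607, -0.96617491]]), 't': array([-0.64946972, -0.03112549,  0.39020624])}}
```

View pics/c1.png

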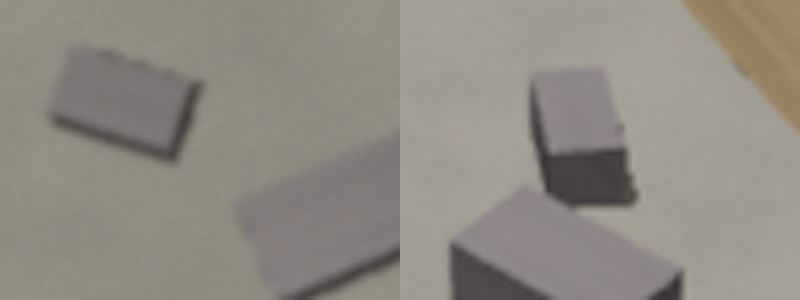

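The crop shows the foot lying with its long axis nearly along y. The end facing the side camera looks plain, but this isn't clear enough to be sure, so I'll look closer with the wrist camera.

```bash
python3 -m crank '[[1,0.95,-1,0,-0.125],[1,0.95,-1,0,-0.125],[1,0.95,-1,0,-0.125],[1,0.95,-1,0,-0.125],[1,0.95,-1,0,-0.125]]'
python3 -m crank '[[1,0.95,-1,-0.1,-0.128],[1,0.95,-1,-0.1,-0.128],[1,0.95,-1,-0.1,-0.128],[1,0.95,-1,-0.1,-0.128],[1,0.95,-1,-0.1,-0.128]]'
python3 -m crank '[[1,0,-0.3,0,0],[1,0,-0.3,0,0],[1,0,-0.3,0,0]]'
python3 - <<'E'
from h import *
c=get_calibration("wrist");im=snap("wrist","w1.png"); p=proj("wrist",np.array([.64,.116,.02]),c); print(p,get_state()["joint_positions"])
for q in ((269.4,204),(294,211.4),(289.4,226),(265,218.6)): print(ray("top",*q,.04).round(4))
E
```

```text
time: 0.72
position: [0.3729, 0.4208, 0.2225]
tool_rot: [1.605, 2.699, -0.001]
ft_force: [-0.8, 0.5, 0.2]
grip_width: 0.999
grip_force: 0.0
time: 1.35
position: [0.5614, 0.2212, 0.202]
tool_rot: [2.532, 1.858, -0.002]
ft_force: [0.2, -0.8, -0.8]
grip_width: 1.001
grip_force: 0.0
time: 1.72
position: [0.559, 0.1664, 0.2024]
tool_rot: [-2.524, -1.868, -0.0]
ft_force: [0.1, -0.6, 0.1]
grip_width: 0.999
grip_force: 0.0
[422.54699515 242.72640882] [-0.72630768  0.19686794  0.44795888  1.66638061 -0.08940519  1.29862769
 -0.55700623]
[0.6666 0.1455 0.04  ]
[0.646  0.0785 0.04  ]
[0.6059 0.0905 0.04  ]
[0.6262 0.1566 0.04  ]
```

View pics/w1.png

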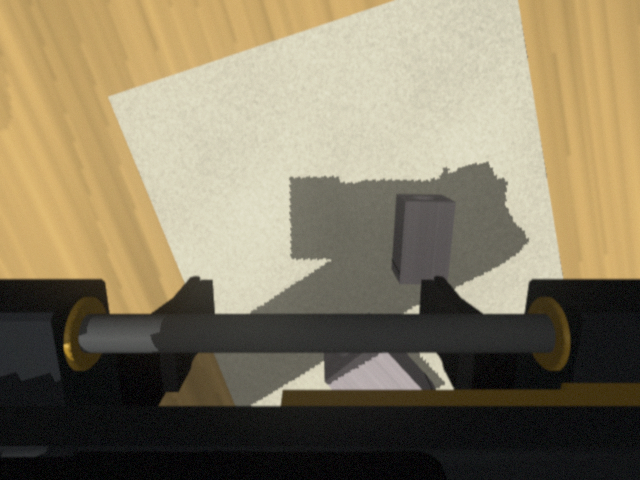

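The wrist view shows the foot in the gripper's shadow at (425,240), with one side face on the left and one end face at the top. I'll enhance the contrast on a crop.

```bash
python3 - <<'E'
from h import *
im=cv2.imread("pics/w1.png")[180:300,380:470].astype(float)
im=np.clip((im-20)*2.6,0,255).astype(np.uint8)
cv2.imwrite("pics/c2.png",cv2.resize(im,None,fx=5,fy=5,interpolation=cv2.INTER_CUBIC))
E
```

```text
(no output)
```

View pics/c2.png

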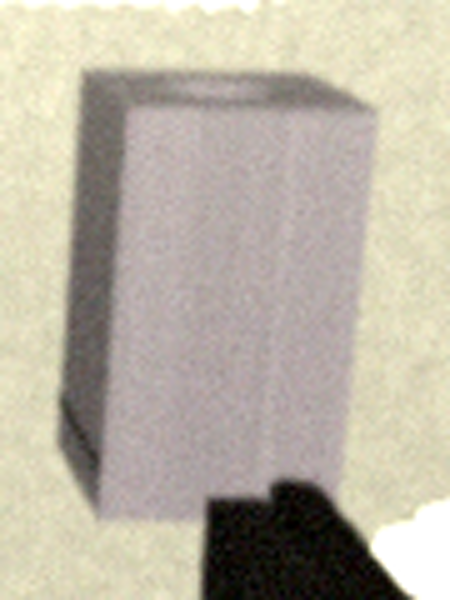

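The hole ellipse is visible in the top end face at crop (215,88), and the dark line is near the bottom end at (75,430). So the hole end is the upper one in this image.

```bash
python3 - <<'E'
from h import *
c=get_calibration("wrist")
P=[ray("wrist",*q,.04,c) for q in ((405.4,201.6),(455,202.4),(400,283.6))]
for p in P: print(p.round(4))
d=P[0]-P[2]; print(np.linalg.norm(d),np.degrees(np.arctan2(d[1],d[0])),np.linalg.norm(P[1]-P[0]))
print("centre",(P[1]+P[2])/2)
y=get_state(); from scipy.spatial.transform import Rotation as Ro
M=Ro.from_rotvec(y["tool_rot"]).as_matrix(); print("tool y deg",np.degrees(np.arctan2(M[1,1],M[0,1])),y["position"])
E
```

```text
[0.6312 0.1607 0.04  ]
[0.6688 0.1485 0.04  ]
[0.6103 0.0945 0.04  ]
0.06938896517049563 72.41823035364487 0.03945479112861557
centre [0.63953075 0.12152283 0.04      ]
tool y deg -16.91393248315532 [0.55889828 0.16712915 0.20240287]
```

```bash
python3 -m crank '[[1,0.365,-0.33,-0.2,0],[1,0.365,-0.33,-0.5,0],[1,0.365,-0.33,-0.7,0],[1,0.365,-0.33,-0.88,0],[1,0.365,-0.33,-0.98,0]]' 5
python3 -m crank '[[0.3,0,0,0,0],[0.3,0,0,0,0],[0.3,0,0,0,0],[0.3,0,0,0,0],[0.3,0,0,0,0]]' 5
```

```text
time: 2.4
position: [0.6308, 0.101, 0.0037]
tool_rot: [-2.522, -1.869, 0.005]
ft_force: [0.6, 0.8, -0.3]
grip_width: 0.998
grip_force: 0.0
time: 3.02
position: [0.6329, 0.0988, 0.0072]
tool_rot: [2.527, 1.866, 0.002]
ft_force: [0.4, 0.2, -0.5]
grip_width: 0.513
grip_force: 0.0
```

```bash
python3 -m crank '[[0.3,0,0,0,0],[0.3,0,0,0,0],[0.3,0,0,0,0]]' 5
python3 -m crank '[[0.3,0.0114,0.036,0.0675,0],[0.3,0.0276,0.088,0.123,0],[0.3,0.0476,0.151,0.162,0],[0.3,0.059,0.187,0.172,0],[0.3,0.059,0.187,0.172,0]]' 5
python3 - <<'E'
from h import *
snap("side","s2.png"); im=cv2.imread("pics/s2.png"); cv2.imwrite("pics/c3.png",cv2.resize(im[150:310,240:400],None,fx=3.5,fy=3.5))
E
```

```text
time: 3.4
position: [0.6326, 0.0988, 0.0069]
tool_rot: [-2.527, -1.866, -0.0]
ft_force: [-0.9, -0.2, 4.2]
grip_width: 0.459
grip_force: 5.0
time: 4.03
position: [0.6443, 0.1375, 0.0409]
tool_rot: [-2.525, -1.869, -0.0]
ft_force: [0.1, 0.9, -1.4]
grip_width: 0.458
grip_force: 5.0
```

View pics/c3.png

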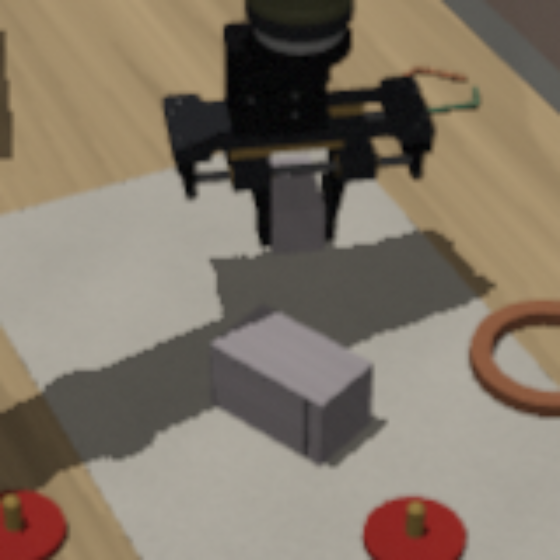

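The crop shows the foot held at (300,210) and already tilted, with its lower end on the sheet. I'll continue the arc to vertical.

```bash
python3 -m crank '[[0.3,0.011,0.035,0.011,0],[0.3,0.034,0.109,0.012,0],[0.3,0.0565,0.18,-0.007,0],[0.3,0.0565,0.18,-0.017,0],[0.3,0.0565,0.18,-0.022,0]]' 5
python3 -m crank '[[0.3,0,0,0,0],[0.6,0,0,0,0],[0.6,0,0,0,0],[0.6,0,0,0,0],[0.6,0,0,0,0]]' 20
python3 -m crank '[[0.3,0,0,0,0],[0.3,0,0,0,0],[0.3,0,0,0,0],[0.3,0,0,0,0],[0.3,0,0,0,0]]' 20
python3 - <<'E'
from h import *
snap("side","s3.png"); im=cv2.imread("pics/s3.png"); 
a=cv2.resize(im[150:290,260:370],None,fx=3.5,fy=3.5)
c=get_calibration("wrist");w=snap("wrist","w3.png"); b=cv2.resize(w,None,fx=.65,fy=.65); b=np.vstack([b,np.zeros((490-312,416,3),np.uint8)])
cv2.imwrite("pics/c4.png",np.hstack([a,b]))
E
```

```text
time: 4.7
position: [0.6553, 0.1717, 0.0359]
tool_rot: [2.527, 1.866, -0.002]
ft_force: [0.1, -0.9, -1.7]
grip_width: 0.457
grip_force: 5.0
time: 5.32
position: [0.6557, 0.1721, 0.0368]
tool_rot: [2.527, 1.866, 0.0]
ft_force: [-1.2, 0.2, 0.1]
grip_width: 0.596
grip_force: 0.0
time: 5.95
position: [0.6557, 0.1722, 0.0366]
tool_rot: [2.527, 1.866, 0.0]
ft_force: [0.6, 0.6, 0.1]
grip_width: 0.453
grip_force: 20.0
```

View pics/c4.png

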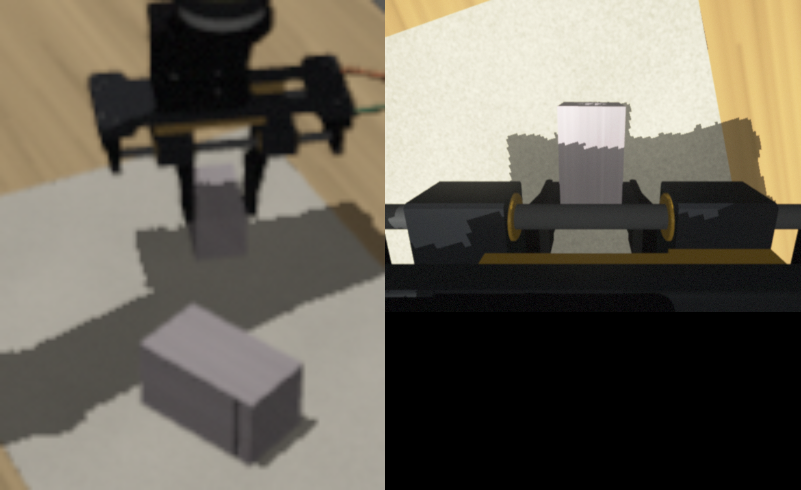

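The wrist part shows the foot sticking out past the fingers in +e, with its hole end at about (592,103). It fell back flat because the pads resisted rotation. I'll regrip at the very end with minimum force so it can swing.

```bash
python3 -m crank '[[0.8,0,0,0,0],[0.8,0,0,0,0],[0.8,0,0,0,0],[0.8,-0.014,-0.045,-0.05,0],[0.7,-0.014,-0.045,-0.083,0]]' 3
python3 -m crank '[[0.3,0,0,0,0],[0.3,0,0,0,0],[0.3,0,0,0,0],[0.3,0,0,0,0],[0.3,0,0,0,0]]' 3
python3 -m crank '[[0.3,0,0,0.1,0],[0.3,0,0,0.25,0],[0.3,0,0,0.45,0],[0.3,0,0,0.45,0],[0.3,0,0,0.45,0]]' 3
python3 - <<'E'
from h import *
w=snap("wrist","w4.png"); s=snap("side","s4.png")
a=cv2.resize(s[110:270,270:370],None,fx=3,fy=3)
b=w[:480,150:500]
cv2.imwrite("pics/c5.png",np.hstack([a,b]))
E
```

```text
time: 6.68
position: [0.6522, 0.1612, 0.0189]
tool_rot: [2.529, 1.864, -0.003]
ft_force: [0.4, -0.4, 0.0]
grip_width: 0.741
grip_force: 0.0
time: 7.3
position: [0.6531, 0.1634, 0.0203]
tool_rot: [2.527, 1.866, 0.001]
ft_force: [0.1, 0.9, -0.3]
grip_width: 0.458
grip_force: 3.0
time: 7.92
position: [0.6525, 0.1631, 0.11]
tool_rot: [-2.527, -1.866, 0.0]
ft_force: [-0.0, -0.8, -2.6]
grip_width: 0.461
grip_force: 3.0
```

View pics/c5.png

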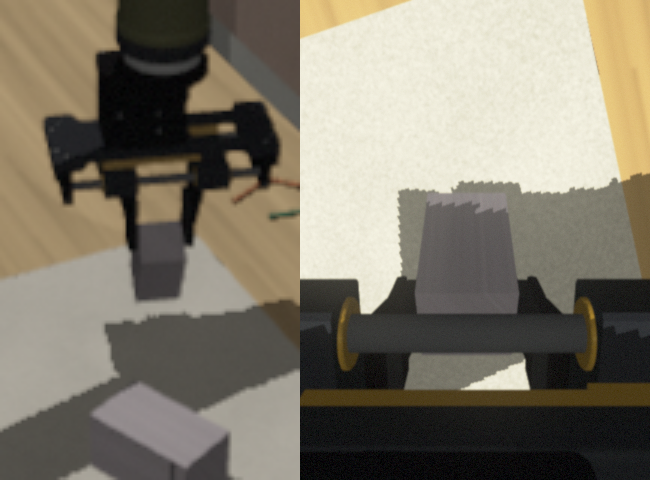

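The views show the foot hanging from its solid end and tilted steeply hole-down, about 55°. Next I'll touch the hole end to the sheet and drag over the corner to bring it upright.

```bash
python3 -m crank '[[0.3,0,0,-0.12,0],[0.3,0,0,-0.22,0],[0.3,0,0,-0.25,0],[0.3,0.01,0.03,-0.255,0],[0.3,0.02,0.06,-0.255,0]]' 3
python3 -m crank '[[0.3,0.01,0.035,0.0,0],[0.3,0.02,0.07,-0.005,0],[0.3,0.03,0.105,-0.015,0],[0.3,0.043,0.14,-0.03,0],[0.3,0.043,0.14,-0.04,0]]' 3
python3 - <<'E'
from h import *
w=snap("wrist","w5.png"); s=snap("side","s5.png")
a=cv2.resize(s[110:270,270:370],None,fx=3,fy=3)
b=w[:480,150:500]
cv2.imwrite("pics/c6.png",np.hstack([a,b]))
E
```

```text
time: 8.65
position: [0.6571, 0.1758, 0.059]
tool_rot: [2.527, 1.866, 0.0]
ft_force: [-0.2, 0.5, -2.5]
grip_width: 0.457
grip_force: 3.0
time: 9.28
position: [0.666, 0.2052, 0.0515]
tool_rot: [-2.525, -1.868, -0.003]
ft_force: [-1.4, 1.7, 4.0]
grip_width: 0.458
grip_force: 3.0
```

View pics/c6.png

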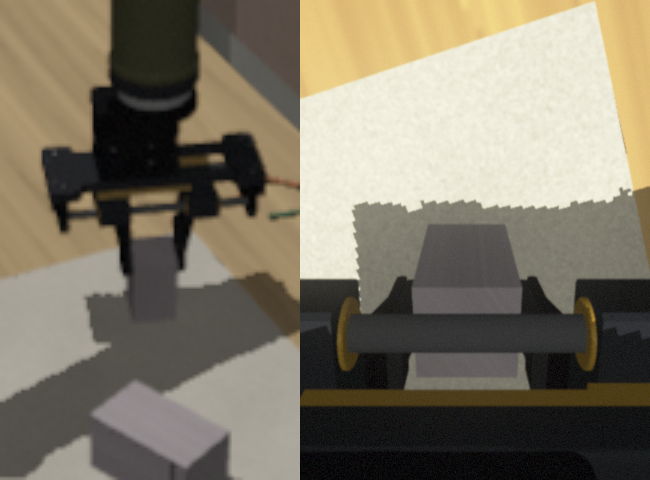

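The foot is now nearly upright: the solid end face is visible at (467,330) and the side face spans rows 225–287, so about 15° remains. I'll press it flat, release and regrip firmly.

```bash
python3 -m crank '[[0.3,0.006,0.02,-0.015,0],[0.3,0.012,0.038,-0.03,0],[0.3,0.012,0.038,-0.04,0],[0.6,0.012,0.038,-0.04,0],[0.6,0.012,0.038,-0.04,0]]' 3
python3 -m crank '[[0.6,0,0,0,0],[0.6,0,0,0,0],[0.3,0,0,0,0],[0.3,0,0,0,0],[0.3,0,0,0,0]]' 20
python3 -m crank '[[0.3,0,0,0,0],[0.3,0,0,0,0]]' 20
cat >> h.py <<'E'
from scipy.spatial.transform import Rotation as Ro
def col(fn):
    c=get_calibration("wrist"); st=get_state(); im=snap("wrist",fn); g=cv2.GaussianBlur(im,(3,3),0).astype(float)
    u=317; p=g[:,u-20:u+20].mean(1); d=np.abs(np.diff(p,axis=0)).sum(1)
    pk=[(v,round(d[v])) for v in range(150,420) if d[v]==d[max(0,v-4):v+5].max() and d[v]>4]
    return c,st,im,pk
E
python3 - <<'E'
from h import *
c,st,im,pk=col("w6.png"); print(pk)
P=st["position"]; M=Ro.from_rotvec(st["tool_rot"]).as_matrix(); x=M[:,0]
for o in (-.02,-.01,0,.01,.02,.03,.04):
    for z in (.07,.0): print(o,z,proj("wrist",np.r_[(P+x*o)[:2],z],c).round(0),end=" ")
    print()
for r in range(210,400,6): print(r,im[r,310:330].mean((0,1)).round(0))
E
```

```text
time: 10.0
position: [0.6678, 0.2099, 0.0423]
tool_rot: [2.527, 1.865, -0.001]
ft_force: [-0.4, -0.8, 0.2]
grip_width: 0.575
grip_force: 0.0
time: 10.62
position: [0.6678, 0.2108, 0.043]
tool_rot: [2.527, 1.866, 0.0]
ft_force: [-0.7, -0.0, 0.4]
grip_width: 0.465
grip_force: 20.0
time: 10.88
position: [0.6678, 0.2108, 0.043]
tool_rot: [2.527, 1.866, 0.0]
ft_force: [-0.4, 0.1, -0.3]
grip_width: 0.456
grip_force: 20.0
[(202, 60), (236, 35), (286, 23), (313, 55), (352, 50), (389, 58), (405, 30)]
-0.02 0.07 [315. 380.] -0.02 0.0 [315. 304.] 
-0.01 0.07 [315. 356.] -0.01 0.0 [315. 286.] 
0 0.07 [315. 332.] 0 0.0 [315. 268.] 
0.01 0.07 [315. 306.] 0.01 0.0 [315. 250.] 
0.02 0.07 [315. 279.] 0.02 0.0 [315. 231.] 
0.03 0.07 [315. 252.] 0.03 0.0 [315. 212.] 
0.04 0.07 [315. 223.] 0.04 0.0 [315. 192.] 
210 123.0
216 120.0
222 121.0
228 120.0
234 118.0
240 81.0
246 79.0
252 77.0
258 76.0
264 75.0
270 74.0
276 73.0
282 73.0
288 97.0
294 97.0
300 97.0
306 97.0
312 93.0
318 46.0
324 50.0
330 53.0
336 54.0
342 53.0
348 50.0
354 96.0
360 99.0
366 99.0
372 98.0
378 98.0
384 97.0
390 69.0
396 54.0
```

The foot is upright: the visible edges at rows 236 and 286 match a vertical face to within a millimetre or so. I'll lift it and go past the stand to measure the stand with the wrist camera.

```bash
python3 -m crank '[[0.3,0,0,0.25,0],[0.3,0,-0.05,0.5,0],[0.3,-0.1,-0.3,0.75,0],[0.3,-0.2,-0.55,0.75,0],[0.3,-0.25,-0.8,0.75,0]]' 20
python3 -m crank '[[0.3,-0.07,-0.25,0,0],[0.3,-0.13,-0.5,0,0],[0.3,-0.2,-0.75,0,0],[0.3,-0.26,-1,0,0],[0.3,-0.26,-1,0,0]]'
python3 -m crank '[[0.3,0,-0.25,0,0],[0.3,0,-0.48,0,0],[0.3,0,-0.48,0,0]]'
python3 - <<'E'
from h import *
c=get_calibration("wrist"); st=get_state(); im=snap("wrist","w7.png"); print(st["position"])
def red(im):
    h=cv2.cvtColor(im,cv2.COLOR_BGR2HSV); m=((h[...,0]<6)|(h[...,0]>174))&(h[...,1]>150)&(h[...,2]>40)
    return m.astype(np.uint8)
for n,i,cc in (("wrist",im,c),("top",cv2.imread("pics/top0.png"),get_calibration("top")),("side",cv2.imread("pics/side0.png"),get_calibration("side"))):
    N,_,s,ce=cv2.connectedComponentsWithStats(red(i))
    for k in range(1,N):
        if s[k,4]>100:
            m=(_==k).astype(np.uint8); q=cv2.convexHull(cv2.findContours(m,0,2)[0][0])
            el=cv2.fitEllipse(q); print(n,s[k],el[0],ray(n,*el[0],.008,cc).round(4))
E
```

```text
time: 11.55
position: [0.6172, 0.0485, 0.1943]
tool_rot: [2.527, 1.865, 0.003]
ft_force: [-0.0, -0.2, -0.8]
grip_width: 0.458
grip_force: 20.0
time: 12.18
position: [0.5635, -0.1558, 0.1932]
tool_rot: [2.535, 1.853, -0.003]
ft_force: [0.7, -0.1, -1.7]
grip_width: 0.459
grip_force: 20.0
time: 12.55
position: [0.5642, -0.25, 0.1929]
tool_rot: [2.532, 1.856, -0.004]
ft_force: [0.3, -0.1, -1.2]
grip_width: 0.454
grip_force: 20.0
[ 0.5642317  -0.25000449  0.19288009]
wrist [  0   0  15  58 582] (1.313525676727295, 28.14740753173828) [ 0.3788 -0.0396  0.008 ]
wrist [ 267   35   87   92 5905] (310.0841369628906, 80.39800262451172) [ 0.5924 -0.1467  0.008 ]
top [366 223  23  22 364] (376.6677551269531, 233.53378295898438) [ 0.5906 -0.1472  0.008 ]
top [321 309  24  25 459] (332.7250671386719, 320.8852844238281) [ 0.3536 -0.0259  0.008 ]
side [230 290  29  22 450] (243.51321411132812, 300.9927673339844) [ 0.3538 -0.0301  0.008 ]
side [344 292  29  22 441] (357.9535217285156, 302.92498779296875) [ 0.5915 -0.1516  0.008 ]
```

```bash
python3 -m crank '[[0.3,0.07,0.26,0,0],[0.3,0.142,0.523,0,0],[0.3,0.142,0.523,-0.25,0],[0.3,0.142,0.523,-0.48,0],[0.3,0.142,0.523,-0.53,0]]' 20
python3 -m crank '[[0.3,0,0,0,0],[0.3,0,0,-0.02,0]]'
python3 - <<'E'
from h import *
c,st,im,pk=col("w8.png"); print(st["position"],pk)
P=st["position"]; M=Ro.from_rotvec(st["tool_rot"]).as_matrix(); x=M[:,0];b=P[2]-.043
for o in (.0125,.0175,.0225): print(o,[proj("wrist",np.r_[(P+x*o)[:2],z],c).round(0) for z in (b,b+.07)])
E
```

```text
time: 13.22
position: [0.5919, -0.1375, 0.0836]
tool_rot: [-2.52, -1.867, 0.007]
ft_force: [0.6, 0.9, -0.6]
grip_width: 0.46
grip_force: 20.0
time: 13.48
position: [0.5962, -0.1409, 0.0854]
tool_rot: [2.525, 1.865, 0.005]
ft_force: [0.7, 0.5, -0.5]
grip_width: 0.454
grip_force: 20.0
[ 0.59618843 -0.1408894   0.08539108] [(184, 74), (204, 38), (235, 36), (286, 23), (313, 54), (352, 49), (389, 162), (405, 30)]
0.0125 [array([315., 245.]), array([315., 299.])]
0.0175 [array([315., 236.]), array([315., 286.])]
0.0225 [array([315., 227.]), array([315., 272.])]
```

```bash
python3 -m crank '[[0.3,-0.0185,-0.0225,0,0],[0.3,-0.0185,-0.0225,0,0],[0.3,-0.0185,-0.0225,0,0],[0.3,-0.0185,-0.0225,0,0]]'
```

```text
time: 14.02
position: [0.5906, -0.145, 0.0831]
tool_rot: [2.527, 1.866, 0.0]
ft_force: [0.2, -0.1, -1.0]
grip_width: 0.458
grip_force: 20.0
```

```bash
python3 -m crank '[[0.3,0.0075,0,-0.025,0],[0.3,0.0075,0,-0.05,0],[0.3,0.0075,0,-0.075,0],[0.3,0.0075,0,-0.075,0]]'
```

```text
time: 14.52
position: [0.5915, -0.1451, 0.0672]
tool_rot: [-2.527, -1.866, 0.002]
ft_force: [-0.6, -0.2, -1.1]
grip_width: 0.458
grip_force: 20.0
```

```bash
python3 -m crank '[[0.3,0,0,-0.03,0],[0.3,0,0,-0.06,0],[0.3,0,0,-0.075,0],[0.3,0,0,-0.082,0],[0.3,0,0,-0.082,0]]'
```

```text
time: 15.15
position: [0.592, -0.1452, 0.0516]
tool_rot: [2.527, 1.866, -0.0]
ft_force: [-0.3, -0.6, -1.5]
grip_width: 0.457
grip_force: 20.0
```

Still only the foot's weight on the wrist, so I'll press a little further to seat it.

```bash
python3 -m crank '[[0.3,0,0,-0.005,0],[0.3,0,0,-0.01,0],[0.3,0,0,-0.013,0],[0.3,0,0,-0.013,0]]'
python3 - <<'E'
from h import *
s=snap("side","s9.png");w=snap("wrist","w9.png")
cv2.imwrite("pics/c7.png",np.hstack([cv2.resize(s[210:330,305:405],None,fx=4,fy=4),w[:,120:520]]))
E
```

```text
time: 15.65
position: [0.5923, -0.1452, 0.0509]
tool_rot: [-2.527, -1.866, -0.002]
ft_force: [-4.5, 0.5, 9.5]
grip_width: 0.455
grip_force: 20.0
```

Seated: the contact force is 9.5 N with the TCP at 50.9 mm, exactly where the foot's end meets the red base. Next I'll take it off and set it down hole-down on the clear part of the sheet.

```bash
python3 -m crank '[[0.3,0,0,0.1,0],[0.3,0,0,0.3,0],[0.3,0,0,0.5,0],[0.3,0.05,0.2,0.5,0],[0.3,0.1,0.45,0.5,0]]' 20
python3 -m crank '[[0.3,0.05,0.3,0,0],[0.3,0.1,0.6,0,0],[0.3,0.15,0.85,0,0],[0.3,0.15,0.9,-0.2,0],[0.3,0.15,0.9,-0.4,0]]'
python3 -m crank '[[0.3,0,0,0,0],[0.3,0,0,-0.05,0],[0.3,0,0,-0.1,0],[0.3,0,0,-0.12,0],[0.3,0,0,-0.12,0]]'
```

```text
time: 16.38
position: [0.613, -0.056, 0.1511]
tool_rot: [2.529, 1.86, 0.004]
ft_force: [0.1, 0.0, -1.7]
grip_width: 0.459
grip_force: 20.0
time: 17.0
position: [0.6428, 0.1277, 0.0693]
tool_rot: [2.523, 1.871, 0.004]
ft_force: [0.3, -0.7, -1.9]
grip_width: 0.459
grip_force: 20.0
time: 17.62
position: [0.642, 0.1248, 0.045]
tool_rot: [2.527, 1.866, -0.0]
ft_force: [-0.1, 0.1, -1.4]
grip_width: 0.462
grip_force: 20.0
```

```bash
python3 -m crank '[[0.3,0,0,-0.007,0],[0.3,0,0,-0.01,0],[0.65,0,0,-0.008,0],[0.65,0,0,-0.008,0],[0.65,0,0,-0.008,0]]'
python3 -m crank '[[0.65,0,0,0.15,0],[0.65,0,0,0.3,0],[0,-0.045,-0.14,0.3,0],[0,-0.09,-0.286,0.3,0],[0,-0.09,-0.286,0.3,0]]'
python3 -m crank '[[0,0,0,0,0],[0,0,0,0,0],[0,0,0,-0.1,0],[0,0,0,-0.2,0],[0,0,0,-0.27,0]]'
```

```text
time: 18.25
position: [0.6422, 0.1249, 0.0437]
tool_rot: [2.527, 1.866, 0.001]
ft_force: [-0.7, -0.9, 0.0]
grip_width: 0.633
grip_force: 0.0
time: 18.88
position: [0.6226, 0.062, 0.1027]
tool_rot: [2.532, 1.858, -0.004]
ft_force: [-0.5, 0.8, 0.3]
grip_width: 0.393
grip_force: 0.0
time: 19.5
position: [0.6227, 0.0677, 0.0467]
tool_rot: [-2.526, -1.866, 0.005]
ft_force: [0.2, -0.8, 0.1]
grip_width: 0.006
grip_force: 0.0
```

```bash
python3 -m crank '[[0,0.042,0.13,0.02,0],[0,0.058,0.185,0.02,0],[0,0.073,0.233,0.02,0],[0,0.09,0.286,0.02,0],[0,0.105,0.335,0.02,0]]'
python3 -m crank '[[0,0,0,0,0],[0,0,0,0.2,0],[1,-0.02,-0.06,0.45,0],[1,-0.06,-0.2,0.65,0],[1,-0.06,-0.2,0.75,0]]'
python3 -m crank '[[1,0,0,0,0],[1,0,0,0,0]]'
python3 - <<'E'
from h import *
c,st,im,pk=col("w10.png"); print(st["position"],pk)
t=snap("top","t10.png"); s=snap("side","s10.png")
X=np.array([.655,.165,.02]); 
def cr(i,p,r,f): u,v=np.clip(p.astype(int),r,[639-r,479-r]); return cv2.resize(i[v-r:v+r,u-r:u+r],(266,266))
a=[cr(im,proj("wrist",X,c),110,1),cr(t,proj("top",X),35,1),cr(s,proj("side",X),40,1)]
print(proj("wrist",X,c))
cv2.imwrite("pics/c10.png",np.hstack(a))
E
```

```text
time: 20.12
position: [0.6452, 0.1351, 0.0534]
tool_rot: [2.527, 1.866, 0.0]
ft_force: [-0.3, 0.4, 0.3]
grip_width: 0.007
grip_force: 0.0
time: 20.75
position: [0.6339, 0.0905, 0.2066]
tool_rot: [2.53, 1.858, 0.004]
ft_force: [1.0, -0.5, -0.4]
grip_width: 0.262
grip_force: 0.0
time: 21.0
position: [0.6321, 0.096, 0.2014]
tool_rot: [-2.524, -1.867, 0.004]
ft_force: [-0.9, -0.7, -0.4]
grip_width: 0.489
grip_force: 0.0
[0.63209716 0.09596647 0.20136372] [(156, 6), (176, 71), (313, 46), (352, 97), (389, 138), (405, 26)]
[318.32402579 126.01615447]
```

```bash
python3 - <<'E'
from h import *
im=cv2.imread("pics/w10.png"); c=get_calibration("wrist")
for r in range(20,300,14): print(r,[im[r,u].tolist() for u in (230,290,317,345,400)])
g=cv2.GaussianBlur(im,(5,5),0).astype(int); m=((g[...,0]-g[...,1])>2).astype(np.uint8); m[290:]=0
N,L,s,ce=cv2.connectedComponentsWithStats(m)
for k in range(1,N):
    if s[k,4]>500:
        q=cv2.minAreaRect(cv2.findContours((L==k).astype(np.uint8),0,2)[0][0]); print(s[k],q,[ray("wrist",*p,.04,c).round(3).tolist() for p in cv2.boxPoints(q)])
E
```

```text
20 [[215, 233, 236], [216, 233, 236], [206, 226, 230], [214, 231, 234], [217, 234, 237]]
34 [[213, 231, 234], [214, 232, 234], [209, 229, 231], [213, 231, 234], [219, 234, 238]]
48 [[211, 231, 232], [209, 230, 233], [213, 231, 234], [210, 229, 232], [221, 236, 240]]
62 [[216, 234, 236], [219, 233, 237], [227, 227, 234], [222, 223, 231], [223, 238, 240]]
76 [[214, 231, 234], [218, 233, 236], [227, 226, 235], [214, 215, 223], [218, 236, 238]]
90 [[211, 230, 233], [215, 233, 236], [229, 229, 236], [205, 208, 216], [224, 239, 242]]
104 [[218, 234, 237], [220, 235, 238], [227, 228, 235], [192, 197, 204], [219, 235, 238]]
118 [[214, 232, 236], [222, 238, 240], [229, 229, 236], [177, 183, 191], [222, 239, 241]]
132 [[218, 233, 236], [223, 239, 241], [227, 227, 235], [166, 175, 181], [216, 233, 236]]
146 [[215, 234, 236], [223, 238, 242], [227, 228, 235], [155, 161, 167], [215, 233, 236]]
160 [[219, 236, 239], [219, 236, 239], [219, 235, 238], [218, 235, 237], [218, 235, 237]]
174 [[218, 234, 237], [220, 236, 240], [218, 235, 237], [221, 237, 241], [212, 231, 234]]
188 [[213, 232, 234], [145, 165, 167], [118, 130, 134], [113, 126, 128], [111, 124, 127]]
202 [[221, 237, 240], [191, 215, 220], [119, 133, 135], [113, 126, 127], [108, 122, 124]]
216 [[213, 232, 235], [200, 222, 226], [110, 126, 127], [114, 125, 129], [105, 118, 118]]
230 [[217, 234, 237], [194, 219, 221], [111, 124, 127], [108, 121, 125], [103, 116, 119]]
244 [[212, 229, 232], [193, 219, 221], [108, 122, 123], [108, 122, 124], [106, 120, 123]]
258 [[213, 231, 234], [107, 123, 124], [112, 124, 128], [108, 119, 122], [102, 115, 119]]
272 [[113, 124, 128], [108, 120, 122], [108, 123, 124], [103, 115, 118], [106, 119, 122]]
286 [[112, 124, 126], [75, 77, 81], [99, 113, 116], [104, 115, 119], [110, 123, 126]]
```

```bash
cat >> h.py <<'E'
def blk(im,c,z=.04,vmax=280):
    g=cv2.GaussianBlur(im,(5,5),0).astype(int); m=((g[...,0]-g[...,1])>-9).astype(np.uint8); m[vmax:]=0
    N,L,s,ce=cv2.connectedComponentsWithStats(m); k=1+np.argmax(s[1:,4])
    q=cv2.minAreaRect(cv2.findContours((L==k).astype(np.uint8),0,2)[0][0])
    print(s[k],q)
    B=[ray("wrist",*p,z,c) for p in cv2.boxPoints(q)]
    for p in B: print(p.round(4))
    print("centre",np.mean(B,0).round(4))
E
python3 - <<'E'
from h import *
im=cv2.imread("pics/w10.png"); c=get_calibration("wrist"); blk(im,c)
a=cv2.resize(im[30:180,240:440],(600,450)); cv2.imwrite("pics/c11.png",a)
E
```

```text
[ 291   59   56   98 5312] ((318.5, 107.5), (97.0, 55.0), 90.0)
[0.6498 0.215  0.04  ]
[0.688  0.2032 0.04  ]
[0.6688 0.1367 0.04  ]
[0.6284 0.1492 0.04  ]
centre [0.6587 0.176  0.04  ]
```

View pics/c11.png

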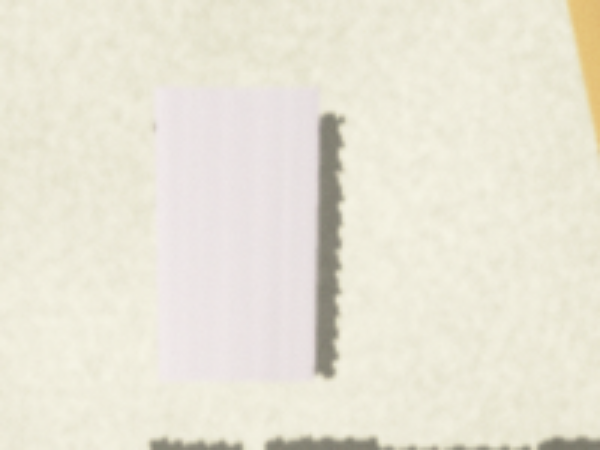

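The crop shows the foot lying flat with the solid end's line mark at (155,125), so the hole end is the near end. I'll grip that end lightly and let it swing as before.

```bash
python3 -m crank '[[1,0.085,0.2475,-0.3,0],[1,0.085,0.2475,-0.6,0],[1,0.085,0.2475,-0.8,0],[0.7,0.085,0.2475,-0.9,0],[0.7,0.085,0.2475,-0.906,0]]' 3
python3 -m crank '[[0.7,0,0,0,0]]' 3
```

```text
time: 21.78
position: [0.6493, 0.1437, 0.021]
tool_rot: [-2.527, -1.866, 0.004]
ft_force: [1.1, -0.4, 1.8]
grip_width: 0.847
grip_force: 0.0
time: 21.9
position: [0.6518, 0.144, 0.0245]
tool_rot: [2.526, 1.865, 0.005]
ft_force: [0.5, 0.6, 0.8]
grip_width: 0.753
grip_force: 0.0
```

```bash
python3 -m crank '[[0.5,-0.008,0.005,-0.018,0],[0.3,-0.008,0.005,-0.018,0],[0.3,-0.008,0.005,-0.018,0],[0.3,-0.008,0.005,-0.018,0],[0.3,-0.008,0.005,-0.018,0]]' 3
python3 -m crank '[[0.3,0,0,0,0],[0.3,0,0,0,0]]' 3
python3 -m crank '[[0.3,0,0,0.1,0],[0.3,0,0,0.25,0],[0.3,0,0,0.45,0],[0.3,0,0,0.45,0],[0.3,0,0,0.45,0]]' 3
cat >> h.py <<'E'
def prof(im,lo=100,hi=290):
    # rows & widths of block near u=317 (b-g test)
    g=cv2.GaussianBlur(im,(5,5),0).astype(int); m=(g[...,0]-g[...,1])>-9
    for r in range(lo,hi,6):
        u=np.where(m[r,200:430])[0]; print(r,(u.min()+200,u.max()+200,len(u)) if len(u) else None,im[r,312:322].mean().round(0),end=" | ")
    print()
E
python3 - <<'E'
from h import *
c,st,im,pk=col("w12.png"); print(st["position"],pk); prof(im)
E
```

```text
time: 22.52
position: [0.6487, 0.1453, 0.0192]
tool_rot: [2.527, 1.866, 0.001]
ft_force: [-1.4, -0.1, 4.3]
grip_width: 0.456
grip_force: 3.0
time: 22.78
position: [0.6487, 0.1453, 0.0189]
tool_rot: [2.527, 1.866, 0.001]
ft_force: [0.4, 0.6, 5.1]
grip_width: 0.462
grip_force: 3.0
time: 23.4
position: [0.6479, 0.145, 0.1082]
tool_rot: [-2.527, -1.866, 0.001]
ft_force: [-0.7, -0.4, -2.2]
grip_width: 0.457
grip_force: 3.0
[0.64791442 0.1449754  0.10821846] [(188, 80), (196, 9), (207, 31), (282, 14), (303, 9), (313, 34), (352, 45), (359, 19), (374, 31), (381, 28), (389, 160), (405, 26)]
100 None 228.0 | 106 None 224.0 | 112 None 230.0 | 118 None 231.0 | 124 None 232.0 | 130 None 229.0 | 136 None 228.0 | 142 None 232.0 | 148 None 230.0 | 154 None 230.0 | 160 None 230.0 | 166 None 231.0 | 172 None 230.0 | 178 None 230.0 | 184 None 230.0 | 190 None 134.0 | 196 None 126.0 | 202 None 125.0 | 208 (np.int64(283), np.int64(352), 63) 104.0 | 214 (np.int64(278), np.int64(354), 77) 90.0 | 220 (np.int64(277), np.int64(356), 80) 88.0 | 226 (np.int64(276), np.int64(357), 82) 87.0 | 232 (np.int64(275), np.int64(358), 84) 85.0 | 238 (np.int64(274), np.int64(359), 86) 85.0 | 244 (np.int64(272), np.int64(360), 89) 84.0 | 250 (np.int64(271), np.int64(361), 91) 84.0 | 256 (np.int64(270), np.int64(362), 93) 84.0 | 262 (np.int64(269), np.int64(364), 96) 83.0 | 268 (np.int64(268), np.int64(365), 98) 83.0 | 274 (np.int64(267), np.int64(366), 100) 83.0 | 280 (np.int64(247), np.int64(429), 144) 83.0 | 286 (np.int64(200), np.int64(429), 158) 95.0 |
```

```bash
python3 -m crank '[[0.3,0,0,-0.12,0],[0.3,0,0,-0.22,0],[0.3,0,0,-0.24,0],[0.3,0.01,0.03,-0.245,0],[0.3,0.02,0.06,-0.245,0]]' 3
python3 -m crank '[[0.3,0.01,0.035,0.0,0],[0.3,0.02,0.07,-0.01,0],[0.3,0.03,0.105,-0.02,0],[0.3,0.043,0.14,-0.035,0],[0.3,0.043,0.14,-0.045,0]]' 3
python3 - <<'E'
from h import *
c,st,im,pk=col("w13.png"); print(st["position"],pk)
E
```

```text
time: 24.08
position: [0.6528, 0.1576, 0.0598]
tool_rot: [2.527, 1.866, 0.001]
ft_force: [0.4, 0.4, -1.9]
grip_width: 0.462
grip_force: 3.0
time: 24.7
position: [0.6613, 0.1858, 0.0509]
tool_rot: [2.526, 1.867, 0.001]
ft_force: [-0.4, -1.2, 3.1]
grip_width: 0.459
grip_force: 3.0
[0.66131214 0.18582716 0.05091136] [(200, 68), (239, 39), (282, 28), (309, 34), (352, 44), (379, 16), (389, 59), (405, 29)]
```

```bash
python3 -m crank '[[0.3,0.006,0.02,-0.015,0],[0.3,0.008,0.025,-0.03,0],[0.3,0.008,0.025,-0.04,0],[0.6,0.008,0.025,-0.04,0],[0.6,0.008,0.025,-0.04,0]]' 3
python3 -m crank '[[0.6,0,0,0,0],[0.6,0,0,0,0],[0.3,0,0,0,0],[0.3,0,0,0,0],[0.3,0,0,0,0]]' 25
python3 -m crank '[[0.3,0,0,0,0],[0.3,0,0,0,0]]' 25
python3 - <<'E'
from h import *
c,st,im,pk=col("w14.png"); print(st["position"],pk)
P=st["position"]; M=Ro.from_rotvec(st["tool_rot"]).as_matrix(); x=M[:,0]
for o in (-.03,-.025,-.02,.01,.015,.02,.025): print(o,[proj("wrist",np.r_[(P+x*o)[:2],z],c)[1].round(0) for z in (0,.07)])
E
```

```text
time: 25.38
position: [0.6625, 0.1901, 0.042]
tool_rot: [2.527, 1.866, -0.0]
ft_force: [0.9, 0.1, 0.1]
grip_width: 0.576
grip_force: 0.0
time: 26.0
position: [0.6627, 0.1901, 0.0426]
tool_rot: [2.527, 1.866, 0.0]
ft_force: [0.5, 0.5, 0.9]
grip_width: 0.457
grip_force: 25.0
time: 26.25
position: [0.6626, 0.1901, 0.0426]
tool_rot: [2.527, 1.866, 0.0]
ft_force: [0.0, -0.4, 0.4]
grip_width: 0.459
grip_force: 25.0
[0.66264712 0.19013472 0.04260975] [(203, 61), (252, 40), (313, 58), (352, 23), (379, 12), (389, 42), (405, 28)]
-0.03 [np.float64(321.0), np.float64(404.0)]
-0.025 [np.float64(313.0), np.float64(393.0)]
-0.02 [np.float64(304.0), np.float64(381.0)]
0.01 [np.float64(250.0), np.float64(306.0)]
0.015 [np.float64(241.0), np.float64(293.0)]
0.02 [np.float64(231.0), np.float64(280.0)]
0.025 [np.float64(222.0), np.float64(266.0)]
```

```bash
python3 - <<'E'
from h import *
im=cv2.imread("pics/w14.png").mean(2)
print([(r,round(im[r,300:335].mean())) for r in range(246,316,3)])
for r in range(350,394,4): print(r,[round(im[r,u:u+6].mean()) for u in range(250,386,8)])
E
```

```text
[(246, 119), (249, 118), (252, 99), (255, 77), (258, 77), (261, 77), (264, 76), (267, 75), (270, 75), (273, 75), (276, 75), (279, 74), (282, 74), (285, 74), (288, 74), (291, 74), (294, 73), (297, 73), (300, 73), (303, 73), (306, 73), (309, 95), (312, 95), (315, 43)]
350 [46, 47, 48, 46, 49, 47, 47, 46, 47, 46, 47, 48, 49, 47, 48, 45, 46]
354 [23, 64, 97, 96, 96, 69, 70, 71, 70, 69, 67, 70, 96, 95, 96, 66, 25]
358 [24, 89, 101, 98, 98, 70, 71, 72, 71, 69, 69, 70, 96, 99, 99, 92, 23]
362 [22, 96, 100, 98, 98, 73, 70, 73, 72, 71, 68, 73, 97, 99, 97, 96, 22]
366 [21, 94, 99, 99, 99, 80, 71, 73, 71, 71, 67, 79, 98, 99, 100, 96, 18]
370 [21, 101, 99, 98, 100, 91, 72, 73, 71, 71, 68, 92, 100, 98, 101, 105, 24]
374 [24, 107, 98, 99, 99, 96, 80, 73, 71, 71, 79, 96, 99, 99, 100, 113, 22]
378 [24, 110, 97, 100, 98, 98, 94, 80, 73, 76, 92, 99, 97, 101, 99, 114, 23]
382 [28, 113, 98, 99, 97, 100, 99, 97, 94, 94, 97, 99, 97, 101, 99, 116, 30]
386 [42, 112, 99, 98, 98, 100, 101, 100, 98, 97, 100, 98, 100, 99, 98, 113, 44]
390 [55, 68, 64, 64, 65, 66, 67, 65, 66, 64, 66, 64, 66, 64, 64, 69, 56]
```

The top edge at row 308 matches an upright foot, and the hole shows as a dark disc facing up. I'll lift it.

```bash
python3 -m crank '[[0.3,0,0,0.1,0],[0.3,0,0,0.3,0],[0.3,0,0,0.5,0],[0.3,0,0,0.7,0],[0.3,0,0,0.85,0]]' 30
python3 -m crank '[[0.3,0,0,0.15,0],[0.3,0,0,0.3,0],[0.3,0,0,0.3,0],[0.3,0,0,0.3,0],[0.3,0,0,0.3,0]]'
python3 -m crank '[[0.3,0,0,0,0],[0.3,0,0,0,0],[0.3,0,0,0,0],[0.3,0,0,0,0]]'
python3 - <<'E'
from h import *
c,st,im,pk=col("w15.png"); print(st["position"],np.abs(st["qd"]).max(),pk)
g=im.mean(2); print([(r,round(g[r,300:335].mean())) for r in range(240,316,4)])
for r in range(354,390,8): print(r,[round(g[r,u:u+6].mean()) for u in range(250,386,8)])
E
```

```text
time: 26.92
position: [0.6632, 0.19, 0.2162]
tool_rot: [2.527, 1.865, 0.005]
ft_force: [0.2, -0.2, -2.1]
grip_width: 0.457
grip_force: 30.0
time: 27.55
position: [0.6618, 0.19, 0.2707]
tool_rot: [-2.527, -1.866, 0.004]
ft_force: [-0.0, 0.1, -1.9]
grip_width: 0.456
grip_force: 30.0
time: 28.05
position: [0.6627, 0.1901, 0.2726]
tool_rot: [2.527, 1.866, -0.0]
ft_force: [0.9, -0.7, -1.8]
grip_width: 0.458
grip_force: 30.0
[0.66265652 0.19008834 0.27256127] 0.0017117917144851486 [(171, 65), (251, 51), (313, 56), (352, 24), (378, 12), (389, 43), (405, 29)]
[(240, 169), (244, 162), (248, 139), (252, 97), (256, 83), (260, 82), (264, 82), (268, 81), (272, 80), (276, 80), (280, 79), (284, 78), (288, 78), (292, 77), (296, 77), (300, 77), (304, 76), (308, 88), (312, 98)]
354 [25, 63, 99, 98, 97, 71, 69, 72, 72, 69, 69, 70, 97, 98, 98, 98, 27]
362 [25, 69, 100, 100, 100, 75, 71, 74, 73, 71, 68, 73, 98, 100, 98, 169, 25]
370 [27, 165, 100, 98, 100, 93, 72, 74, 72, 72, 69, 91, 99, 98, 103, 190, 21]
378 [24, 188, 100, 101, 100, 100, 96, 82, 74, 79, 94, 101, 100, 102, 101, 216, 29]
386 [62, 195, 100, 101, 98, 100, 103, 99, 99, 98, 99, 100, 101, 100, 100, 218, 74]
```

The foot is steady and upright with the hole up, its lower end about 23 cm above the bench.

```bash
python3 -c "from bench import close_job; print(close_job())"
```

```text
the job is handed in; nothing more can be done
None
```

The foot was seated hole-down over the right-hand pin until its end met the red base, taken off and turned over; the job was handed in at about 28 s with the foot held upright, hole up, about 23 cm above the bench; no verdict came back, and I did not recheck the carton, tub and ring afterwards, though no move went near them.

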